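# Pack the edge-finishing caddy

## Task

Pack the plywood caddy for edge finishing: stand each white-lidded paint pot upright in the square bay whose leather sample has the pot's colour, and lay the sanding block, grip ridge up, flat on the floor of the long bay. The pots with black lids are old paint: leave them standing where they are. Set everything down gently, without dropping it, and let go.

Things in the scene. Friction and masses are not known exactly. Their poses are not given: they have to be found in the camera images.
- pot_brown_mid (a point): Small round paint pot, 44 mm in diameter (lid 45 mm), 55 mm high, about 110 g, standing upright: brown body, white lid (top 15 mm) with a round brown daub in its middle. Belongs in the caddy. It starts on the 3 mm thick cutting mat. The point is the pot's centre, half-way up (27.5 mm above its underside); z is up along the pot's axis.
- pot_ochre_mid (a point): Small round paint pot, 44 mm in diameter (lid 45 mm), 55 mm high, about 110 g, standing upright: ochre body, white lid (top 15 mm) with a round ochre daub in its middle. Belongs in the caddy. It starts on the 3 mm thick cutting mat. The point is the pot's centre, half-way up (27.5 mm above its underside); z is up along the pot's axis.
- pot_teal_mid (a point): Small round paint pot, 44 mm in diameter (lid 45 mm), 55 mm high, about 110 g, standing upright: teal body, white lid (top 15 mm) with a round teal daub in its middle. Belongs in the caddy. It starts on the 3 mm thick cutting mat. The point is the pot's centre, half-way up (27.5 mm above its underside); z is up along the pot's axis.
- old_ochre_mid (a point): Small round paint pot, 44 mm in diameter (lid 45 mm), 55 mm high, about 110 g, standing upright: ochre body, black lid (top 15 mm) with a round ochre daub in its middle. Old paint: does not belong in the caddy, stays where it stands on the mat. The point is the pot's centre, half-way up (27.5 mm above its underside); z is up along the pot's axis.
- old_teal_mid (a point): Small round paint pot, 44 mm in diameter (lid 45 mm), 55 mm high, about 110 g, standing upright: teal body, black lid (top 15 mm) with a round teal daub in its middle. Old paint: does not belong in the caddy, stays where it stands on the mat. The point is the pot's centre, half-way up (27.5 mm above its underside); z is up along the pot's axis.
- block_mid (a point): Hand sanding block: cork-faced wooden base 90 x 50 mm, 16 mm thick, and on it a darker wooden grip ridge 90 mm long, 24 mm wide, 30 mm high along its middle (46 mm high in all), about 120 g, starting on the mat with the ridge up. The point is its centre, 23 mm above its underside; x runs along the ridge, y across it, z up.
- swatch_brown: Fixed brown square leather sample board, 66 x 66 mm, 2 mm thick, on the floor of one of the three square bays of the caddy: it marks the bay for the brown pot (any of the three). The origin is the centre of its underside; its top, on which the pot stands, is 2 mm higher and 7 mm above the table. Axes as long_bay's.
- swatch_ochre: Fixed ochre square leather sample board, 66 x 66 mm, 2 mm thick, on the floor of one of the three square bays of the caddy: it marks the bay for the ochre pot (any of the three). The origin is the centre of its underside; its top, on which the pot stands, is 2 mm higher and 7 mm above the table. Axes as long_bay's.
- swatch_teal: Fixed teal square leather sample board, 66 x 66 mm, 2 mm thick, on the floor of one of the three square bays of the caddy: it marks the bay for the teal pot (any of the three). The origin is the centre of its underside; its top, on which the pot stands, is 2 mm higher and 7 mm above the table. Axes as long_bay's.
- long_bay (a point): Centre of the long bay's floor (5 mm above the table) in the plywood caddy, a fixed open tray 162 (x) x 226 mm (y); walls and dividers 4 mm thick, tops 20 mm above the table. Long bay: inside 80 (x) x 218 mm (y), on the side nearer the robot. Three square bays, inside 70 x 70 mm, centred at x = +79, y = -74, 0, 74 mm. y runs along the long bay, z up. Caddy left or right, turned up to 20 degrees.
Not all that is in view belongs to the job. What is shaped like the part that bears pot_brown_mid but blue or green is not meant.

How it is judged:
By the outcome, as a careful person would: the job done as asked, in the order asked, and still so for the second after the job is handed in, with the robot touching nothing.
It also fails if it takes over 106 s, if anything falls off the work surface, if the arm or the gripper's body presses on something with over 40 N, if the wrist force passes 120 N, or if a joint passes its speed limit or range.

## Robot

A 6-joint arm with a two-finger parallel gripper is mounted at the origin on the work surface. World frame = base frame: x ahead of the robot, y to its left, z up, the work surface at z = 0. Lengths are in m, angles in rad, forces in N, time in s.
With the tool pointing down it reaches from about 0.3 to 0.775 m from the base axis. Payload 14.6 kg.
Tool frame: the origin (TCP) lies at the very end of the fingers, on their centre line; the grasp point (between the pads) lies 19 mm behind it; z points along the fingers, y is the line along which they close (so a half turn about z gives the same grasp; the last joint's range is limited). The gripper opens to 94 mm and grips with 3 to 60 N. Pads are 16 mm wide; open, the fingers measure 119 mm over their backs; the gripper's body (75 mm by 177 mm) begins 78 mm behind the grasp point.
Start: joints at [-1.209, 0.3, 1.521, -0, 1.321, -0.067], TCP at [0.229, -0.5, 0.205] pointing down, gripper open.
Joint ranges: [-3.03, 3.03], [-0.79, 2.21], [0.23, 2.52], [-1.04, 4.18], [0, 3.07], [-2.55, 2.55]. Speed limits (rad/s): [2.22, 2.22, 2.57, 3.14, 3.14, 3.14].

## Interface

Orientations are given as [roll, pitch, yaw] about the fixed x, y, z axes, in that order (R = Rz(yaw) Ry(pitch) Rx(roll)).
In Python, from station import ctrl gives the robot as it stands.
- The arm moves only by the shell command python3 -m pendant 'ROWS' [OPENING] [FORCE]. ROWS is JSON, a list of rows, each a list of 2 entries, a list of its own where there are three numbers: the shift along the world's x, y, z in cm, then the turn about the world's z in rad. A call has 1 to 20 rows; each row shifts and turns the commanded pose from where the row before left it; what a row does not reach is not made up. A row lasts 1/12 s, in which the tool goes at most 41.7 mm and 7.16 degrees, less where a joint would pass 70% of its speed; a pose out of reach is approached as far as the arm can. A call is refused whole if a number of a shift passes 4.17 or a number of a turn 0.125, either way. A call with a gripper value outside its range is refused whole. OPENING is the opening, from 0 (shut) to 1 (fully open), set as the call begins (- or left out, the last holds). The fingers move at their own pace and stop on an object; FORCE is the grip in N (left out, the last holds). Time passes only in rows, so rows that do not move let the fingers close. It gives the time, the measured TCP pose, the force, the opening and the grip force at its end, in the units of the state.
- ctrl.get_obs(): the state, without advancing time (a new reading comes with each control period).
- ctrl.camera(name): name is "scene" or "top"; returns a dict with "color" (480x640x3 uint8, red, green, blue), "intrinsics" (3x3 intrinsics, pixels), "camera_from_world" (4x4, takes a point from world to camera coordinates). Camera axes: x right, y down, z forward; pixel columns grow to the right and rows downward; lengths in m; the calibration is good to about 2 mm. A picture is of the moment at which its call begins. There is no depth.
- ctrl.hand_in(): hands the job in; it is judged then, once.
The state is a dict: "time_s": time; "qpos": joint angles; "joint_vel": joint speeds; "tau": joint torques, N m; "ee_pos": TCP position; "eef_rot": TCP orientation; "force": force on the tool from outside, world axes, zero at the start; "moment": the same for the moment, N m; "grip_width": finger opening in m; "grip_force": force on a finger pad.
Only numpy, scipy, OpenCV 4.12 (cv2) and the standard library are available. Lean on these libraries where they do the work, as an engineer would, in place of code of your own. Each camera call takes 0.05 s, during which the arm holds its last target. There are 200 camera calls.

## Working session

There is one attempt and no reset: what is moved stays moved. The work goes in short steps, Python scripts to look and compute and a shell command to move; the robot and the scene stay as the last step left them, time stands still between calls to the robot, and variables do not carry over. Pictures are saved under pics/ and viewed, at most 14 in all, crops included, and the job is handed in when it is done.

```bash
ls; mkdir -p pics
python3 - <<'E'
from station import ctrl
import cv2,numpy as np
for n in("scene","top"):
    c=ctrl.camera(n); cv2.imwrite(f"pics/{n}0.png",c["color"][:,:,::-1]); np.savez(f"{n}0.npz",**c)
    T=np.array(c["camera_from_world"]);print(n,-T[:3,:3].T@T[:3,3],np.array(c["intrinsics"])[0])
o=ctrl.get_obs();print(o["ee_pos"],o["eef_rot"],o["grip_width"],o["time_s"])
E
```

```text
pics
scene [0.98883559 0.65449786 0.90234281] [523.98632876   0.         325.41201398]
top [ 5.08238112e-01 -2.87508530e-04  1.02568499e+00] [455.62118431   0.         321.10383965]
[ 0.22857096 -0.4999953   0.20494875] [-3.14056417e+00 -3.95559445e-05  4.28768957e-01] 0.09360007694589983 0.1
```

View pics/top0.png

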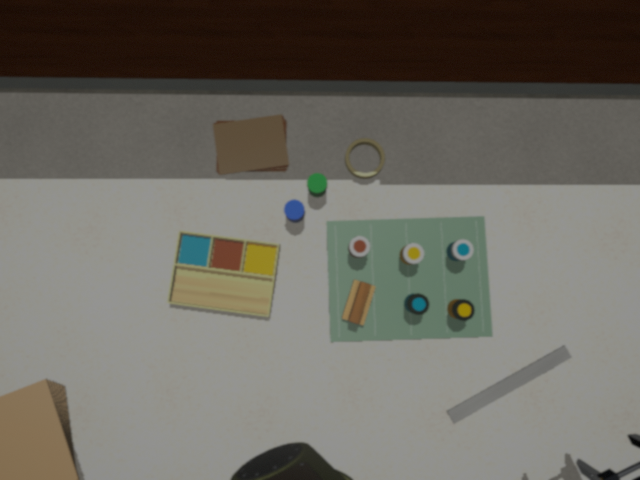

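View pics/scene0.png

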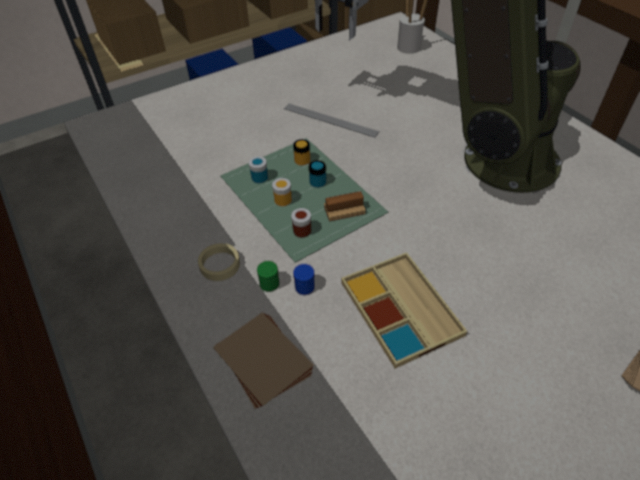

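The top view shows white lids with daubs brown (360,247), ochre (413,254) and teal (462,250). Look-alikes to reject are black-lid teal (418,304), black-lid ochre (464,310), blue pot (295,211) and green pot (317,184). The block is at (359,303) with its ridge up. The caddy is around (225,275), with swatches teal (194,250), brown (227,254) and ochre (261,259).

```bash
cat > h.py <<'E'
import cv2,numpy as np
from station import ctrl
def ray(c,uv,z):
    T=np.array(c["camera_from_world"]);K=np.array(c["intrinsics"])
    d=T[:3,:3].T@np.linalg.inv(K)@[uv[0],uv[1],1];o=-T[:3,:3].T@T[:3,3]
    return (o+d*(z-o[2])/d[2])
def blobs(c,box,lo,hi,amin=15):
    x0,y0,x1,y1=box
    h=cv2.cvtColor(np.ascontiguousarray(c["color"][y0:y1,x0:x1]),cv2.COLOR_RGB2HSV)
    m=cv2.morphologyEx(cv2.inRange(h,lo,hi),cv2.MORPH_OPEN,np.ones((2,2)))
    n,l,s,ce=cv2.connectedComponentsWithStats(m)
    return [(s[i,4],ce[i]+[x0,y0],cv2.minAreaRect(np.argwhere(l==i)[:,::-1].astype(np.float32)+[[x0,y0]])if 0 else cv2.minAreaRect((np.argwhere(l==i)[:,::-1]+[x0,y0]).astype(np.float32))) for i in range(1,n) if s[i,4]>=amin]
COL=dict(brown=((0,100,40),(9,255,255)),ochre=((20,140,60),(30,255,255)),teal=((94,140,60),(106,255,255)))
E
python3 - <<'E'
from h import *
t=dict(np.load("top0.npz"));s=dict(np.load("scene0.npz"))
for p in[(227,254),(360,247),(261,259),(194,250),(413,254),(359,303),(369,290),(350,310)]:
    print(p,cv2.cvtColor(t["color"][p[1]:p[1]+1,p[0]:p[0]+1],cv2.COLOR_RGB2HSV)[0,0])
for k,(lo,hi) in COL.items():
    for b in blobs(t,(160,220,500,340),lo,hi):
        z=.007 if b[0]>300 else .058
        print(k,b[0],b[1].round(1),ray(t,b[1],z).round(4),np.round(b[2][1],1),round(b[2][2],1))
    for b in blobs(s,(220,130,470,370),lo,hi,8): print("  scene",k,b[0],b[1].round(1),[ray(s,b[1],z)[:2].round(4) for z in(.007,.058)])
im=t["color"][:,:,::-1]
a=cv2.resize(im[225:330,165:285],(480,420),interpolation=cv2.INTER_CUBIC)
b=cv2.resize(im[235:335,340:400],(252,420),interpolation=cv2.INTER_CUBIC)
cv2.imwrite("pics/crop.png",np.hstack([a,b]))
E
```

```text
(227, 254) [  8 149 111]
(360, 247) [  9 148 112]
(261, 259) [ 26 195 150]
(194, 250) [ 95 168 126]
(413, 254) [ 26 217 148]
(359, 303) [ 15 141 119]
(369, 290) [ 17 124 121]
(350, 310) [ 18 115 122]
brown 671 [227.8 255.1] [0.5742 0.2054 0.007 ] [25.8 26.3] 7.6
brown 90 [360.4 246.8] [ 0.5913 -0.087   0.058 ] [10.  9.] 90.0
  scene brown 51 [301.6 215.5] [array([ 0.5726, -0.125 ]), array([ 0.5963, -0.0806])]
  scene brown 136 [302.1 231.6] [array([ 0.5988, -0.0792]), array([ 0.621 , -0.0374])]
  scene brown 665 [383.9 314. ] [array([0.5771, 0.2083]), array([0.6006, 0.2337])]
ochre 829 [260.6 259.7] [0.5646 0.1317 0.007 ] [29.1 28.7] 7.8
ochre 96 [414.3 254. ] [ 0.5772 -0.2018  0.058 ] [10. 10.] 90.0
ochre 179 [465.  310.7] [ 0.4586 -0.3072  0.058 ] [14. 14.] 90.0
  scene ochre 72 [302.  144.8] [array([ 0.4322, -0.357 ]), array([ 0.4639, -0.2994])]
  scene ochre 42 [282.  184.5] [array([ 0.5575, -0.2468]), array([ 0.5821, -0.1955])]
  scene ochre 670 [366.4 287.3] [array([0.5676, 0.1341]), array([0.5916, 0.1637])]
teal 677 [195. 251.] [0.5826 0.2789 0.007 ] [25.8 26.4] 8.5
teal 92 [463.8 250.1] [ 0.5864 -0.3075  0.058 ] [9.9 9.9] 45.0
teal 161 [419.5 304.7] [ 0.4701 -0.2116  0.058 ] [13. 13.] 90.0
  scene teal 32 [257.7 162.2] [array([ 0.5682, -0.3589]), array([ 0.5921, -0.3011])]
  scene teal 73 [317.7 166.2] [array([ 0.4443, -0.2568]), array([ 0.4753, -0.2049])]
  scene teal 82 [257.1 177.7] [array([ 0.5982, -0.3049]), array([ 0.6204, -0.2502])]
  scene teal 96 [316.  181.7] [array([ 0.4802, -0.2079]), array([ 0.5091, -0.1588])]
  scene teal 776 [403.  342.7] [array([0.5862, 0.2822]), array([0.6092, 0.3034])]
```

View pics/crop.png

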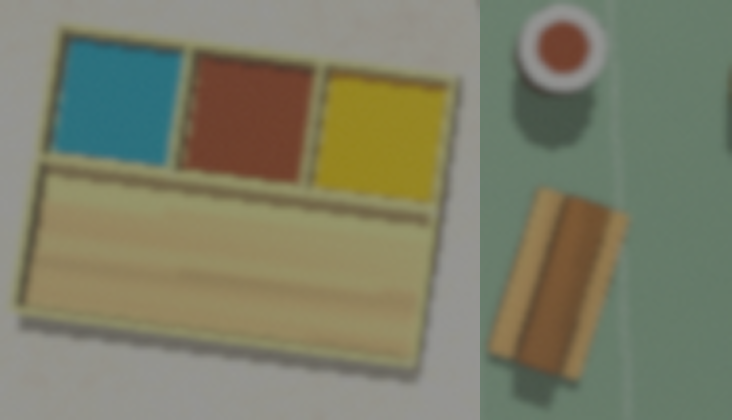

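The crop shows the white-lid brown pot and the block with its ridge up, axis at about -0.28 rad. The bays are, left to right, teal, brown, ochre. Swatch spacing comes out at 148 mm as given, with the caddy yawed -0.122 rad. The two cameras disagree by about 5 mm, so I take the mean and re-check close up.

```bash
python3 -m pendant '[[[2.6,2.97,0],0.073],[[2.6,2.97,0],0.073],[[2.6,2.97,0],0.073],[[2.6,2.97,0],0.073],[[2.6,2.97,0],0.073],[[2.6,2.97,0],0.073],[[2.6,2.97,0],0.073],[[2.6,2.97,0],0.073],[[2.6,2.97,0],0.073],[[2.6,2.97,0],0.073],[[2.6,2.97,0],0.073],[[2.6,2.97,0],0.073],[[2.6,2.97,0],0.073],[[2.6,2.97,0],0.073],[[0,0,-2.5],0],[[0,0,-2.5],0],[[0,0,-2.5],0],[[0,0,0],0]]' 0.75 15
python3 - <<'E'
from h import *
for n in("top","scene"):
    c=ctrl.camera(n); np.savez(n+"1.npz",**c)
    im=c["color"][:,:,::-1]
    cr=im[190:310,280:440] if n=="top" else im[130:250,220:380]
    cv2.imwrite(f"pics/{n}1.png",cv2.resize(cr,None,fx=4,fy=4,interpolation=cv2.INTER_CUBIC))
E
```

```text
time_s: 1.6
ee_pos: [0.5905, -0.0837, 0.1253]
eef_rot: [-3.134, -0.001, 1.451]
force: [0.8, -0.1, -0.8]
grip_width: 0.0708
grip_force: 0.0
```

View pics/scene1.png

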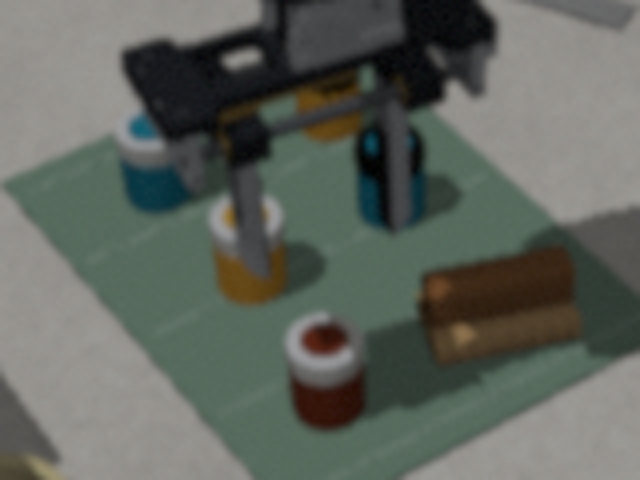

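The scene crop shows the fingertips at full-image (286,198) and (319,187), with the brown pot's white lid below at about (301,215). I check the calibration bias by comparing the projected TCP with the seen tips.

Run:
```python
from h import *
c=dict(np.load("scene1.npz"));T=c["camera_from_world"];K=c["intrinsics"]
y=1.451
for s in(-1,1):
    P=np.array([.5905,-.0837,.1253])+s*.0417*np.array([np.sin(y),-np.cos(y),0])
    p=K@(T[:3,:3]@P+T[:3,3]);print(p[:2]/p[2])
# lid in scene: white blob of brown pot, and top
for n,box,z in(("scene",(285,200,320,240),.058),("top",(345,230,375,262),.058)):
    c=dict(np.load(n+"0.npz"));x0,y0,x1,y1=box
    m=(c["color"][y0:y1,x0:x1].min(2)>120).astype(np.uint8)
    print(n,m.sum(),[ (cv2.minEnclosingCircle(k),cv2.boundingRect(k)) for k in cv2.findContours(m,0,2)[0] if len(k)>8])
# block ridge in top image
t=dict(np.load("top0.npz"));r=cv2.cvtColor(t["color"],cv2.COLOR_RGB2HSV)[275:330,338:382]
m=cv2.inRange(r,(11,110,40),(17,255,125));m2=cv2.inRange(r,(8,90,60),(24,255,255))
for q in(m,m2):
    k=max(cv2.findContours(q,0,2)[0],key=cv2.contourArea);R=cv2.minAreaRect(k);u=np.array(R[0])+[338,275];print(R,u,ray(t,u,.049),ray(t,u,.019))
print(ray(t,(359.9,302.9),.049))
```

```text
[319.00410454 185.92670272]
[283.90907205 197.74743125]
scene 115 [(((15.86111068725586, 15.0), 9.35527515411377), (7, 8, 19, 14))]
top 198 [(((14.645922660827637, 15.079399108886719), 10.569446563720703), (5, 6, 21, 20))]
((21.200000762939453, 27.399999618530273), (12.649109840393066, 40.47715377807617), 18.434947967529297) [359.20000076 302.39999962] [ 0.47345107 -0.08529326  0.049     ] [ 0.47238254 -0.08790431  0.019     ]
((20.207809448242188, 27.091941833496094), (21.83202362060547, 41.204811096191406), 17.52556800842285) [358.20780945 302.09194183] [ 0.47408071 -0.08318211  0.049     ] [ 0.47303153 -0.08572832  0.019     ]
[ 0.47241104 -0.08678324  0.049     ]
```

View pics/top1.png

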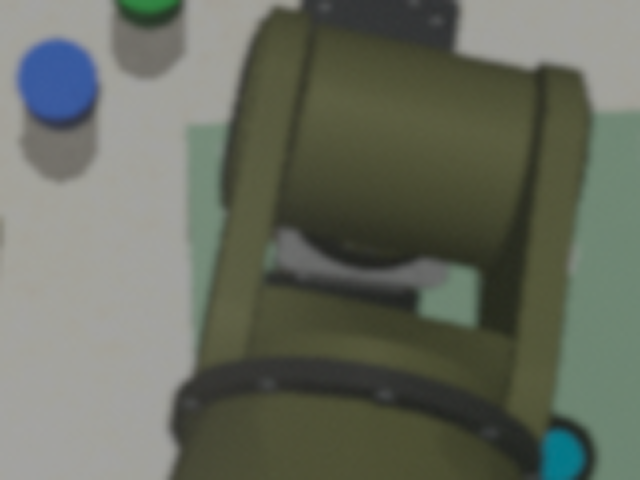

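The top view is blocked by the arm. The projected TCP matches the seen tips to about 1 px. Descend and grip.

```bash
python3 -m pendant '[[[0.3,0,-2.5],0],[[0,0,-2.5],0],[[0,0,-1.5],0],[[0,0,-1.5],0],[[0,0,-1],0],[[0,0,-0.7],0],[[0,0,0],0]]' 0.75 15
python3 -m pendant '[[[0,0,0],0],[[0,0,0],0],[[0,0,0],0],[[0,0,0],0],[[0,0,0],0],[[0,0,0],0]]' 0.3 20
```

```text
time_s: 2.28
ee_pos: [0.5957, -0.0845, 0.0334]
eef_rot: [-3.141, -0.0, 1.451]
force: [-0.1, 1.0, 0.1]
grip_width: 0.0708
grip_force: 0.0
time_s: 2.78
ee_pos: [0.5959, -0.0844, 0.034]
eef_rot: [3.141, 0.0, 1.451]
force: [-1.7, 0.5, 4.9]
grip_width: 0.0436
grip_force: 20.0
```

```bash
python3 -m pendant '[[[0,0,1],0],[[0,0,2],0],[[0,0,2.5],0],[[0,0,2.5],0],[[-0.2,2.91,0],0],[[-0.2,2.91,0],0],[[-0.2,2.91,0],0],[[-0.2,2.91,0],0],[[-0.2,2.91,0],0],[[-0.2,2.91,0],0],[[-0.2,2.91,0],0],[[-0.2,2.91,0],0],[[-0.2,2.91,0],0],[[-0.2,2.91,0],0],[[0,0,-2],0],[[0,0,-1.5],0],[[0,0,-1],0],[[0,0,0],0]]'
python3 - <<'E'
from h import *
c=ctrl.camera("scene"); np.savez("scene2.npz",**c)
cv2.imwrite("pics/scene2.png",cv2.resize(c["color"][220:380,300:500,::-1],None,fx=3,fy=3,interpolation=cv2.INTER_CUBIC))
E
```

```text
time_s: 4.28
ee_pos: [0.5746, 0.2063, 0.0666]
eef_rot: [-3.138, 0.001, 1.451]
force: [-0.5, 0.4, -1.1]
grip_width: 0.0437
grip_force: 20.0
```

View pics/scene2.png

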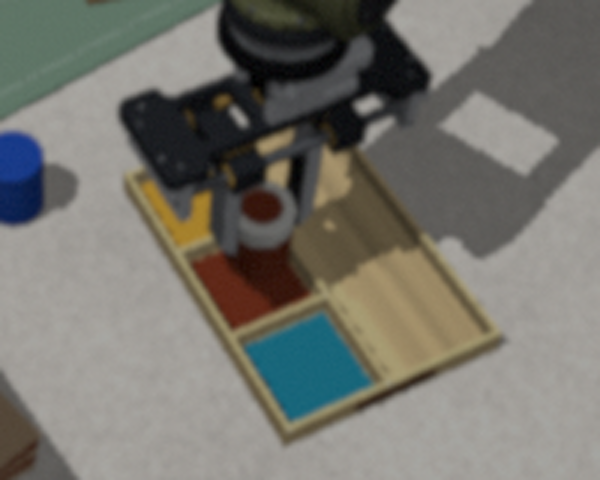

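The brown pot is held upright with its lid at crop (262,218), over the brown bay. Lower it slowly.

```bash
python3 -m pendant '[[[0,0,-1.2],0],[[0,0,-0.8],0],[[0,0,-0.4],0],[[0,0,-0.3],0],[[0,0,-0.15],0],[[0,0,0],0],[[0,0,0],0],[[0,0,0],0]]'
```

```text
time_s: 5.0
ee_pos: [0.5759, 0.2067, 0.0403]
eef_rot: [3.141, -0.0, 1.451]
force: [0.1, 0.7, -0.8]
grip_width: 0.0432
grip_force: 20.0
```

```bash
python3 -m pendant '[[[0,0,-0.1],0],[[0,0,0],0],[[0,0,0],0]]'; python3 -m pendant '[[[0,0,-0.1],0],[[0,0,0],0],[[0,0,0],0]]'
```

```text
time_s: 5.25
ee_pos: [0.5757, 0.2066, 0.039]
eef_rot: [3.142, -0.0, 1.451]
force: [-0.3, -0.3, -1.1]
grip_width: 0.0435
grip_force: 20.0
time_s: 5.5
ee_pos: [0.5758, 0.2066, 0.038]
eef_rot: [3.141, -0.0, 1.451]
force: [0.3, 1.0, -0.2]
grip_width: 0.0437
grip_force: 20.0
```

```bash
python3 -m pendant '[[[0,0,-0.05],0],[[0,0,0],0],[[0,0,0],0]]'; python3 -m pendant '[[[0,0,-0.05],0],[[0,0,0],0],[[0,0,0],0]]'
```

```text
time_s: 5.75
ee_pos: [0.5758, 0.2067, 0.038]
eef_rot: [3.141, -0.0, 1.451]
force: [-1.4, -0.8, 5.0]
grip_width: 0.0437
grip_force: 20.0
time_s: 6.0
ee_pos: [0.5758, 0.2067, 0.038]
eef_rot: [3.141, -0.0, 1.451]
force: [-3.3, -1.9, 10.1]
grip_width: 0.0437
grip_force: 20.0
```

Contact occurred exactly where predicted. Ease off, release, rise and go to the ochre pot.

```bash
python3 -m pendant '[[[0,0,0.1],0],[[0,0,0],0],[[0,0,0],0],[[0,0,0],0],[[0,0,0],0]]' 0.7
python3 -m pendant '[[[0,0,1],0],[[0,0,2.5],0],[[0,0,2.5],0],[[0,0,2.5],0],[[0.04,-3.69,0],0],[[0.04,-3.69,0],0],[[0.04,-3.69,0],0],[[0.04,-3.69,0],0],[[0.04,-3.69,0],0],[[0.04,-3.69,0],0],[[0.04,-3.69,0],0],[[0.04,-3.69,0],0],[[0.04,-3.69,0],0],[[0.04,-3.69,0],0],[[0.04,-3.65,0],0],[[0,0,0],0],[[0,0,-1],0],[[0,0,0],0]]'
python3 - <<'E'
from h import *
c=ctrl.camera("scene"); np.savez("scene3.npz",**c)
cv2.imwrite("pics/scene3.png",c["color"][120:380,200:500,::-1].repeat(2,0).repeat(2,1))
E
```

```text
time_s: 6.42
ee_pos: [0.5756, 0.2066, 0.0378]
eef_rot: [-3.141, 0.0, 1.451]
force: [0.2, -0.5, 0.6]
grip_width: 0.066
grip_force: 0.0
time_s: 7.92
ee_pos: [0.5794, -0.1983, 0.1113]
eef_rot: [-3.14, -0.001, 1.451]
force: [0.5, 0.5, -0.4]
grip_width: 0.0659
grip_force: 0.0
```

View pics/scene3.png

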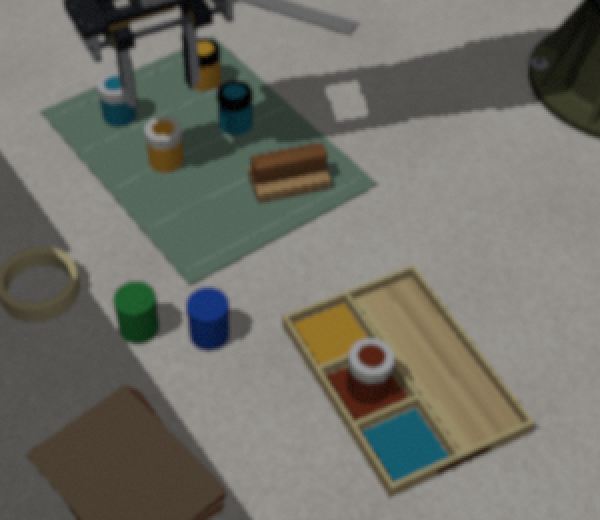

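The brown pot stands in its bay at crop (372,360), and the gripper is over the white-lid ochre pot at (163,130). Grip it and carry.

```bash
python3 -m pendant '[[[0,0,-2.5],0],[[0,0,-2],0],[[0,0,-1.5],0],[[0,0,-1],0],[[0,0,-0.7],0],[[0,0,-0.25],0],[[0,0,0],0],[[0,0,0],0]]'
python3 -m pendant '[[[0,0,0],0],[[0,0,0],0],[[0,0,0],0],[[0,0,0],0],[[0,0,0],0],[[0,0,0],0]]' 0.3 20
```

```text
time_s: 8.63
ee_pos: [0.5805, -0.1989, 0.0343]
eef_rot: [3.141, 0.0, 1.451]
force: [-0.6, -0.6, 0.7]
grip_width: 0.0659
grip_force: 0.0
time_s: 9.13
ee_pos: [0.5803, -0.199, 0.0338]
eef_rot: [3.141, 0.0, 1.451]
force: [1.2, 0.2, 2.9]
grip_width: 0.0436
grip_force: 20.0
```

```bash
python3 -m pendant '[[[0,0,1],0],[[0,0,2],0],[[0,0,2.5],0],[[0,0,2.5],0],[[-0.14,3.32,0],0],[[-0.14,3.32,0],0],[[-0.14,3.32,0],0],[[-0.14,3.32,0],0],[[-0.14,3.32,0],0],[[-0.14,3.32,0],0],[[-0.14,3.32,0],0],[[-0.14,3.32,0],0],[[-0.14,3.32,0],0],[[-0.14,3.32,0],0],[[0,0,0],0],[[0,0,-2],0],[[0,0,-1.5],0],[[0,0,-1],0],[[0,0,-1],0],[[0,0,0],0]]'
```

```text
time_s: 10.8
ee_pos: [0.5653, 0.1327, 0.0568]
eef_rot: [-3.139, 0.001, 1.45]
force: [-0.3, 0.6, -2.4]
grip_width: 0.0437
grip_force: 20.0
```

```bash
python3 -m pendant '[[[0,0,-0.9],0],[[0,0,-0.5],0],[[0,0,-0.3],0],[[0,0,-0.2],0],[[0,0,-0.1],0],[[0,0,0],0],[[0,0,0],0]]'; python3 -m pendant '[[[0,0,-0.05],0],[[0,0,0],0],[[0,0,0],0]]'
```

```text
time_s: 11.38
ee_pos: [0.5662, 0.1331, 0.0387]
eef_rot: [3.141, -0.0, 1.451]
force: [0.8, 0.7, -1.2]
grip_width: 0.0434
grip_force: 20.0
time_s: 11.63
ee_pos: [0.5661, 0.1331, 0.0381]
eef_rot: [3.141, -0.0, 1.451]
force: [-0.3, -0.8, -0.8]
grip_width: 0.0434
grip_force: 20.0
```

```bash
python3 -m pendant '[[[0,0,-0.05],0],[[0,0,0],0],[[0,0,0],0]]'
```

```text
time_s: 11.88
ee_pos: [0.5662, 0.1331, 0.0378]
eef_rot: [3.141, -0.0, 1.451]
force: [-2.9, -0.1, 4.6]
grip_width: 0.0435
grip_force: 20.0
```

```bash
python3 -m pendant '[[[0,0,0.05],0],[[0,0,0],0],[[0,0,0],0],[[0,0,0],0],[[0,0,0],0]]' 0.7
python3 -m pendant '[[[0,0,1],0],[[0,0,2.5],0],[[0,0,2.5],0],[[0,0,2.5],0],[[0.19,-3.65,0],0],[[0.19,-3.65,0],0],[[0.19,-3.65,0],0],[[0.19,-3.65,0],0],[[0.19,-3.65,0],0],[[0.19,-3.65,0],0],[[0.19,-3.65,0],0],[[0.19,-3.65,0],0],[[0.19,-3.65,0],0],[[0.19,-3.65,0],0],[[0.19,-3.65,0],0],[[0.19,-3.65,0],0],[[0,0,0],0],[[0,0,-1.5],0],[[0,0,0],0]]'
python3 - <<'E'
from h import *
c=ctrl.camera("scene"); np.savez("scene4.npz",**c)
cv2.imwrite("pics/scene4.png",c["color"][100:360,200:500,::-1].repeat(2,0).repeat(2,1))
E
```

```text
time_s: 12.3
ee_pos: [0.566, 0.1331, 0.0378]
eef_rot: [-3.141, 0.0, 1.451]
force: [-0.4, 0.3, 1.0]
grip_width: 0.0655
grip_force: 0.0
time_s: 13.88
ee_pos: [0.5879, -0.3048, 0.1061]
eef_rot: [-3.139, -0.001, 1.45]
force: [-0.3, -0.2, -0.9]
grip_width: 0.0659
grip_force: 0.0
```

View pics/scene4.png

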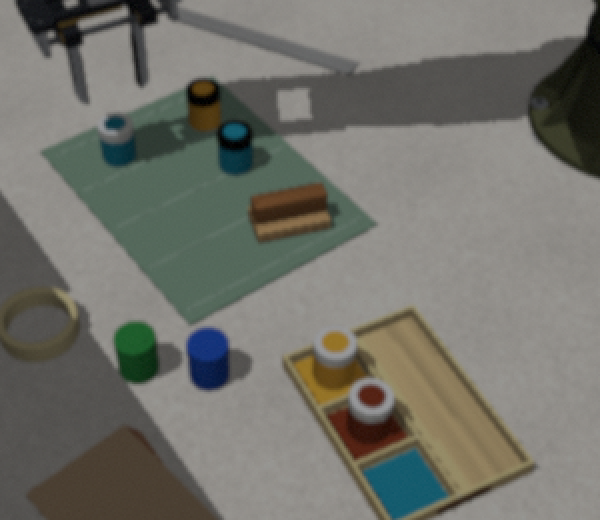

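The ochre and brown pots stand in their bays (crop (335,350) and (371,405)), and the gripper hangs over the white-lid teal pot at (117,130).

```bash
python3 -m pendant '[[[0,0,-2.5],0],[[0,0,-2],0],[[0,0,-1.2],0],[[0,0,-0.9],0],[[0,0,-0.6],0],[[0,0,-0.25],0],[[0,0,0],0],[[0,0,0],0]]'
python3 -m pendant '[[[0,0,0],0],[[0,0,0],0],[[0,0,0],0],[[0,0,0],0],[[0,0,0],0],[[0,0,0],0]]' 0.3 20
```

```text
time_s: 14.6
ee_pos: [0.5893, -0.3051, 0.0343]
eef_rot: [3.141, 0.0, 1.451]
force: [0.1, -0.1, -0.3]
grip_width: 0.0657
grip_force: 0.0
time_s: 15.1
ee_pos: [0.5891, -0.305, 0.0338]
eef_rot: [3.141, 0.0, 1.451]
force: [-0.2, -0.9, 3.1]
grip_width: 0.0436
grip_force: 20.0
```

```bash
python3 -m pendant '[[[0,0,1],0],[[0,0,2],0],[[0,0,2.5],0],[[0,0,2.5],0],[[-0.03,3.9,0],0],[[-0.03,3.9,0],0],[[-0.03,3.9,0],0],[[-0.03,3.9,0],0],[[-0.03,3.9,0],0],[[-0.03,3.9,0],0],[[-0.03,3.9,0],0],[[-0.03,3.9,0],0],[[-0.03,3.9,0],0],[[-0.03,3.9,0],0],[[-0.03,3.9,0],0],[[-0.03,3.9,0],0],[[-0.03,3.9,0],0],[[-0.03,3.9,0],0],[[-0.03,3.9,0],0],[[0,0,0],0]]'
```

```text
time_s: 16.77
ee_pos: [0.5831, 0.2861, 0.1138]
eef_rot: [-3.142, -0.001, 1.456]
force: [-0.7, -0.4, -1.1]
grip_width: 0.0438
grip_force: 20.0
```

```bash
python3 -m pendant '[[[0,0,0],0],[[0,0,-2],0],[[0,0,-2],0],[[0,0,-1.5],0],[[0,0,-0.8],0],[[0,0,-0.6],0],[[0,0,-0.3],0],[[0,0,-0.2],0],[[0,0,-0.1],0],[[0,0,0],0],[[0,0,0],0],[[0,0,0],0]]'; python3 -m pendant '[[[0,0,-0.05],0],[[0,0,0],0],[[0,0,0],0]]'
```

```text
time_s: 17.77
ee_pos: [0.5846, 0.2802, 0.0389]
eef_rot: [3.141, -0.0, 1.451]
force: [0.9, 0.5, -0.7]
grip_width: 0.0437
grip_force: 20.0
time_s: 18.02
ee_pos: [0.5844, 0.2801, 0.038]
eef_rot: [3.142, -0.0, 1.451]
force: [-0.2, 0.9, -1.1]
grip_width: 0.0435
grip_force: 20.0
```

```bash
python3 -m pendant '[[[0,0,-0.05],0],[[0,0,0],0],[[0,0,0],0]]'
```

```text
time_s: 18.27
ee_pos: [0.5844, 0.2802, 0.0378]
eef_rot: [3.141, -0.0, 1.451]
force: [-1.7, -1.1, 4.1]
grip_width: 0.0437
grip_force: 20.0
```

```bash
python3 -m pendant '[[[0,0,0.05],0],[[0,0,0],0],[[0,0,0],0],[[0,0,0],0],[[0,0,0],0]]' 0.7
python3 -m pendant '[[[0,0,1],0],[[0,0,2.5],0],[[0,0,2.5],0],[[0,0,2.5],0],[[-0.725,-2.42,0],0.093],[[-0.725,-2.42,0],0.093],[[-0.725,-2.42,0],0.093],[[-0.725,-2.42,0],0.093],[[-0.725,-2.42,0],0.093],[[-0.725,-2.42,0],0.093],[[-0.725,-2.42,0],0.093],[[-0.725,-2.42,0],0.093],[[-0.725,-2.42,0],0.093],[[-0.725,-2.42,0],0.093],[[-0.725,-2.42,0],0.093],[[-0.725,-2.42,0],0.093],[[-0.725,-2.42,0],0.093],[[-0.725,-2.42,0],0.093],[[-0.725,-2.42,0],0.093],[[0,0,0],0]]'
python3 -m pendant '[[[0,0,-1.5],0],[[0,0,-1.5],0],[[0,0,0],0],[[0,0,0],0]]' 0.5
python3 - <<'E'
from h import *
c=ctrl.camera("scene"); np.savez("scene5.npz",**c)
cv2.imwrite("pics/scene5.png",cv2.resize(c["color"][120:360,260:480,::-1],None,fx=2.5,fy=2.5,interpolation=cv2.INTER_CUBIC))
c=ctrl.camera("top")
for k,(lo,hi) in COL.items():
    for b in blobs(c,(160,220,300,340),lo,hi,40): print(k,b[0],ray(c,b[1],.062).round(4),ray(c,b[1],.007).round(4))
E
```

```text
time_s: 18.68
ee_pos: [0.5844, 0.2801, 0.0378]
eef_rot: [-3.141, 0.0, 1.451]
force: [0.0, -0.6, 0.1]
grip_width: 0.0655
grip_force: 0.0
time_s: 20.35
ee_pos: [0.4749, -0.0859, 0.1238]
eef_rot: [-3.141, 0.001, 2.85]
force: [0.1, 0.6, -0.5]
grip_width: 0.0658
grip_force: 0.0
time_s: 20.68
ee_pos: [0.4756, -0.0826, 0.0933]
eef_rot: [3.142, -0.001, 2.845]
force: [-0.2, 0.4, 0.5]
grip_width: 0.0473
grip_force: 0.0
brown 160 [0.5845 0.1811 0.062 ] [0.5889 0.1915 0.007 ]
brown 90 [0.5718 0.2036 0.062 ] [0.5754 0.2153 0.007 ]
ochre 303 [0.5671 0.1131 0.062 ] [0.5704 0.1195 0.007 ]
ochre 92 [0.5622 0.1298 0.062 ] [0.5653 0.1372 0.007 ]
ochre 61 [0.541  0.1487 0.062 ] [0.5429 0.1572 0.007 ]
teal 121 [0.5897 0.2447 0.062 ] [0.5943 0.2587 0.007 ]
teal 71 [0.5804 0.2769 0.062 ] [0.5845 0.2927 0.007 ]
```

View pics/scene5.png

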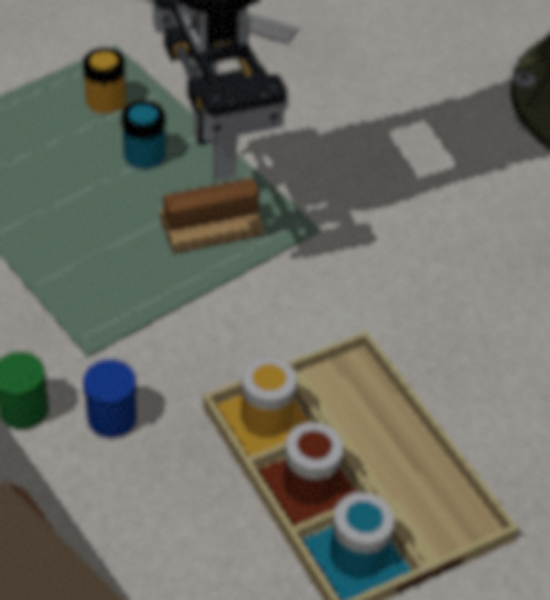

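All three pots stand in the right bays. The gripper hovers over the block's ridge (crop (210,200)), aligned with it. Descend and grip the ridge.

```bash
python3 -m pendant '[[[0,0,-2.2],0],[[0,0,-2],0],[[0,0,-1.2],0],[[0,0,-0.8],0],[[0,0,-0.5],0],[[0,0,-0.2],0],[[0,0,0],0],[[0,0,0],0]]'
python3 -m pendant '[[[0,0,0],0],[[0,0,0],0],[[0,0,0],0],[[0,0,0],0],[[0,0,0],0],[[0,0,0],0]]' 0.1 25
```

```text
time_s: 21.45
ee_pos: [0.4761, -0.083, 0.0247]
eef_rot: [3.142, 0.001, 2.846]
force: [-0.4, -0.0, 0.0]
grip_width: 0.0468
grip_force: 0.0
time_s: 21.95
ee_pos: [0.4759, -0.0831, 0.0243]
eef_rot: [-3.141, 0.001, 2.846]
force: [-1.0, -2.4, 4.9]
grip_width: 0.0239
grip_force: 25.0
```

```bash
python3 -m pendant '[[[0,0,1],0],[[0,0,2],0],[[0,0,2.5],0],[[0,0,2.5],0],[[0.145,1.99,0],-0.093],[[0.145,1.99,0],-0.093],[[0.145,1.99,0],-0.093],[[0.145,1.99,0],-0.093],[[0.145,1.99,0],-0.093],[[0.145,1.99,0],-0.093],[[0.145,1.99,0],-0.093],[[0.145,1.99,0],-0.093],[[0.145,1.99,0],-0.093],[[0.145,1.99,0],-0.093],[[0.145,1.99,0],-0.093],[[0.145,1.99,0],-0.093],[[0.145,1.99,0],-0.093],[[0.145,1.99,0],-0.093],[[0.145,1.99,0],-0.093],[[0,0,0],0]]'
python3 -m pendant '[[[0,0,-2],0],[[0,0,-1.5],0],[[0,0,0],0],[[0,0,0],0]]'
python3 - <<'E'
from h import *
c=ctrl.camera("scene"); np.savez("scene6.npz",**c)
cv2.imwrite("pics/scene6.png",cv2.resize(c["color"][200:380,300:500,::-1],None,fx=3,fy=3,interpolation=cv2.INTER_CUBIC))
E
```

```text
time_s: 23.62
ee_pos: [0.497, 0.2183, 0.1043]
eef_rot: [-3.141, -0.001, 1.447]
force: [-0.4, -1.2, -1.9]
grip_width: 0.0237
grip_force: 25.0
time_s: 23.95
ee_pos: [0.497, 0.2152, 0.069]
eef_rot: [-3.14, 0.001, 1.452]
force: [-0.3, -0.1, -1.1]
grip_width: 0.0233
grip_force: 25.0
```

View pics/scene6.png

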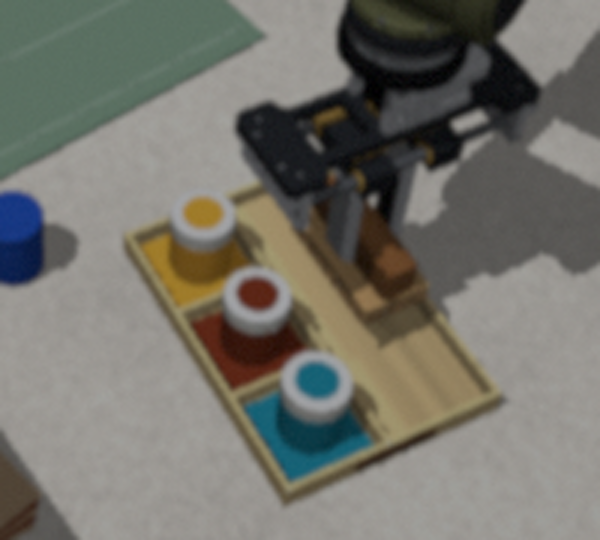

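The block hangs level over the long bay (crop (380,270)), parallel to it. Lower it.

```bash
python3 -m pendant '[[[0,0,-1.5],0],[[0,0,-1],0],[[0,0,-0.8],0],[[0,0,-0.4],0],[[0,0,-0.25],0],[[0,0,-0.15],0],[[0,0,0],0],[[0,0,0],0],[[0,0,0],0]]'; python3 -m pendant '[[[0,0,-0.05],0],[[0,0,0],0],[[0,0,0],0]]'
```

```text
time_s: 24.75
ee_pos: [0.4976, 0.2157, 0.0283]
eef_rot: [3.141, -0.0, 1.451]
force: [0.2, 0.0, -1.6]
grip_width: 0.024
grip_force: 25.0
time_s: 25.0
ee_pos: [0.4974, 0.2156, 0.0275]
eef_rot: [3.141, -0.0, 1.451]
force: [-0.8, -0.4, -1.3]
grip_width: 0.024
grip_force: 25.0
```

```bash
python3 -m pendant '[[[0,0,-0.08],0],[[0,0,0],0],[[0,0,0],0]]'; python3 -m pendant '[[[0,0,-0.05],0],[[0,0,0],0],[[0,0,0],0]]'
```

```text
time_s: 25.25
ee_pos: [0.4973, 0.2156, 0.0266]
eef_rot: [-3.141, 0.0, 1.451]
force: [-0.8, -0.6, -2.4]
grip_width: 0.0241
grip_force: 25.0
time_s: 25.5
ee_pos: [0.4974, 0.2156, 0.0263]
eef_rot: [3.141, -0.0, 1.451]
force: [-1.1, -1.1, 0.7]
grip_width: 0.0239
grip_force: 25.0
```

```bash
python3 -m pendant '[[[0,0,-0.03],0],[[0,0,0],0],[[0,0,0],0]]'; python3 -m pendant '[[[0,0,0],0],[[0,0,0],0],[[0,0,0],0],[[0,0,0],0],[[0,0,0],0]]' 0.5
python3 -m pendant '[[[0,0,1],0],[[0,0,2],0],[[0,0,2.5],0],[[0,0,2.5],0],[[0,0,3],0],[[-1,-3,0],0],[[-1,-3,0],0],[[-1,-3,0],0],[[-1,-3,0],0],[[-1,-3,0],0],[[-1,-3,0],0],[[0,-3,0],0],[[0,0,0],0],[[0,0,0],0]]'
python3 - <<'E'
from h import *
c=ctrl.camera("scene")
cv2.imwrite("pics/scene7.png",c["color"][120:380,200:500,::-1].repeat(2,0).repeat(2,1))
c=ctrl.camera("top")
cv2.imwrite("pics/top7.png",cv2.resize(c["color"][225:330,165:285,::-1],(480,420),interpolation=cv2.INTER_CUBIC))
E
```

```text
time_s: 25.75
ee_pos: [0.4974, 0.2156, 0.0263]
eef_rot: [3.141, -0.0, 1.451]
force: [-2.8, -0.6, 6.8]
grip_width: 0.0241
grip_force: 25.0
time_s: 26.17
ee_pos: [0.4974, 0.2156, 0.0258]
eef_rot: [-3.142, 0.0, 1.451]
force: [-1.3, -0.7, -0.5]
grip_width: 0.0467
grip_force: 0.0
time_s: 27.33
ee_pos: [0.4375, 0.0047, 0.1366]
eef_rot: [3.141, -0.0, 1.448]
force: [0.5, -0.1, 0.1]
grip_width: 0.0468
grip_force: 0.0
```

View pics/scene7.png

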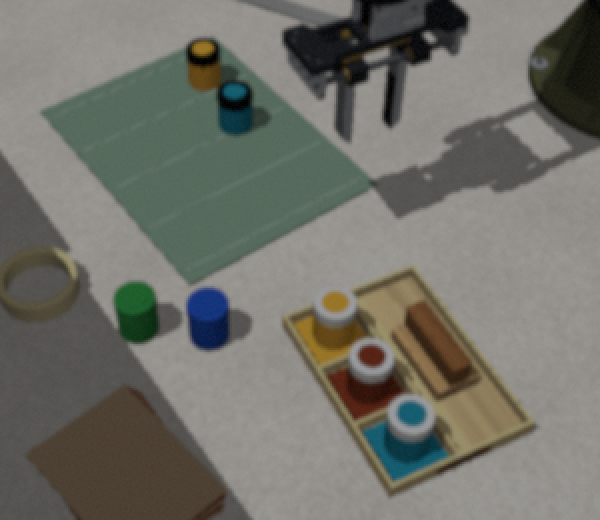

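View pics/top7.png

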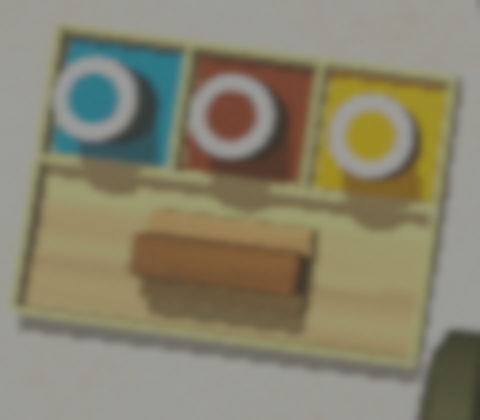

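The caddy looks right, and both black-lid pots are untouched at (204,65) and (235,108). The near side of the block's base is in shadow, so I take one brightened crop to confirm it lies flat.

Run:
```python
from h import *
a=ctrl.camera("top")["color"][270:312,190:255,::-1];b=ctrl.camera("scene")["color"][265:325,385:450,::-1]
f=lambda i:cv2.resize(np.clip(255*(i/170.)**.6,0,255).astype(np.uint8),(390,390),interpolation=cv2.INTER_CUBIC)
cv2.imwrite("pics/blk.png",np.hstack([f(a),f(b)]))
```

```text
(no output)
```

View pics/blk.png

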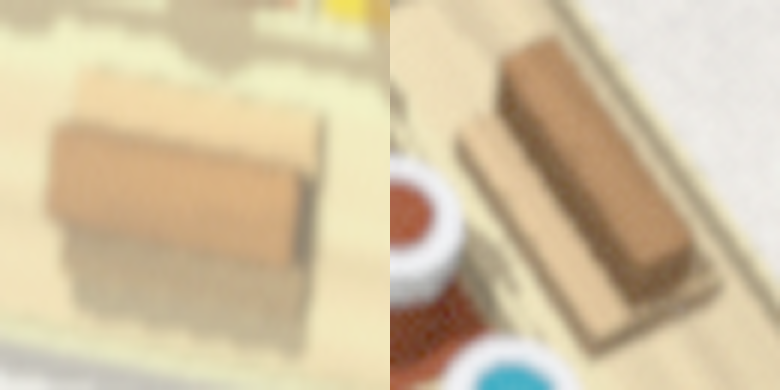

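The block lies flat with its ridge up. The base shows on both sides, and the near side is only in shadow. Hand in.

```bash
python3 -c "
from station import ctrl
print(ctrl.hand_in())"
```

```text
the job is handed in; nothing more can be done
None
```

The job is handed in: the brown, ochre and teal white-lidded pots stand in their matching bays, the sanding block lies flat with its ridge up in the long bay, and the two black-lidded pots were left where they stood (about 27 s of robot time; the hand-in returned no verdict).

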